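# Hang a keyhole bracket on the lathe's sloping tool board

## Robot

A 7-joint arm with a two-finger parallel gripper is mounted at the origin on the work surface. World frame = base frame: x ahead of the robot, y to its left, z up, the work surface at z = 0. Lengths are in m, angles in rad, forces in N, time in s.
With the tool pointing down it reaches from about 0.4 to 0.85 m from the base axis. Payload 10.4 kg.
Tool frame: the origin (TCP) lies between the finger pads, 19 mm behind the fingertips; this is the grasp point; z points along the fingers, y is the line along which they close (so a half turn about z gives the same grasp; the last joint's range is limited). The gripper opens to 85 mm and grips with 20 to 120 N. Pads are 22 mm wide; open, the fingers measure 114 mm over their backs; the gripper's body (76 mm by 85 mm) begins 54 mm behind the grasp point. The pads swing forward as they close: fully open they stand 13 mm farther back than shut.
Start: joints at [1.259, 0.332, -0.065, 1.46, 0.022, 1.35, -0.088], TCP at [0.178, -0.599, 0.25] pointing down, gripper open.
Joint ranges: [-2.6, 2.6], [-0.5, 2.12], [-1.47, 1.34], [0.16, 2.42], [-1.27, 4.41], [0.06, 2.06], [-2.6, 2.6]. Speed limits (rad/s): [2.22, 2.22, 2.79, 2.79, 3.14, 3.14, 3.14].

## Interface

Orientations are given as a unit quaternion [x, y, z, w].
In Python, from workcell import manip gives the robot as it stands.
- The arm moves only by the tool jog_arm, called by a JSON object that holds its "api" and its "payload". Schema: {"type":"object","properties":{"moves":{"type":"array","items":{"type":"array","prefixItems":[{"type":"array","items":{"type":"number"},"minItems":3,"maxItems":3},{"type":"array","items":{"type":"number"},"minItems":3,"maxItems":3},{"type":"number"}],"minItems":3,"maxItems":3},"minItems":1,"maxItems":20},"force":{"type":"number"},"only":{"type":"string"},"quiet":{"type":"boolean"},"lines":{"type":"string"}},"required":["moves"],"additionalProperties":false}. moves is a list of rows, 1 to 20 of them, each written [[rx, ry, rz], [dx, dy, dz], opening]: a rotation vector rx, ry, rz in parts of the range, where 1.0 means 2 rad, then dx, dy, dz in fractions of the full range, 1 being 1 m, then the opening from 0.0 (shut) to 1.0 (fully open); each row is the pose to reach, as a shift and turn from the pose commanded when the call began, along the tool's axes at that moment; what a row does not reach only later rows make up. A row lasts 1/8 s, in which the tool goes at most 0.0625 m and 0.188 rad, less where a joint would pass 70% of its speed; a pose out of reach is approached as far as the arm can. The fingers move at their own pace and stop on an object; force is the grip in N (left out, the last holds). Time passes only in rows, so rows that do not move let the fingers close. The tool returns the time, the measured TCP pose, the force, the opening and the grip force at its end. only (a regular expression) keeps the lines of the reply that match it, lines (a string "A,B") keeps lines A to B, and quiet returns only ok. No shift or turn number may pass 1 either way. Input that does not fit is refused with a message, and nothing moves.
- manip.get_obs(): the state, without advancing time (a new reading comes with each control period).
- manip.camera(name): name is "scene" or "top" or "wrist"; returns the picture (400x640x3 uint8, blue, green, red); there is no depth.
- manip.calibration(name): a dict with "fx", "fy", "cx", "cy" (pixels), "world_from_camera" (4x4, takes a point from camera to world coordinates); the wrist camera has in their place "tool_from_camera" (4x4, takes a point from camera to tool coordinates, whose origin is the TCP and whose axes are the flange's). Camera axes: x right, y up, looking along -z (the intrinsics and any distortion apply to the point x, -y, -z); pixel columns grow to the right and rows downward; lengths in m; the calibration is good to about 2 mm. A picture is of the moment at which its call begins: read the wrist's pose just before it. calibration takes no time and is no camera call.
- manip.hand_in(): hands the job in; it is judged then, once.
Trained networks look in the newest picture that a camera, given by its name, has taken for a name from the list of things; names that differ only in an ending like _2 or _b are one class to them, and where a whole thing is asked for, a point or a joint stands for the part that bears it (a point fixed in the world has none). Each returns a list of dicts, best first, with "confidence" (0 to 1); they miss things now and then, are a little off and sometimes report something else, mostly with a low value. They report only what shows in the picture. A call takes as long as a camera call. They do not tell look-alikes from the thing itself.
- manip.outline_of(camera, thing): "mask" (400x640 bool, what is visible of it) and "bbox" ([left, top, right, bottom] in pixels, round what is visible of it).
The state is a dict: "clock": time; "joint_pos": joint angles; "joint_velocities": joint speeds; "tau": joint torques, N m; "position": TCP position; "ee_rot": TCP orientation; "ft_force": force on the tool from outside, world axes, zero at the start; "torque": the same for the moment, N m; "grip_width": opening from 0.0 (shut) to 1.0 (fully open); "grasp_force": force on a finger pad.
Only numpy, scipy, OpenCV 4.12 (cv2) and the standard library are available. Lean on these libraries where they do the work, as an engineer would, in place of code of your own. Each camera call takes 0.05 s, during which the arm holds its last target. There are 200 camera calls.

## Task

Take the blue tool bracket out of its grey cradle by its wooden arm and hang it on the screw in the sloping plywood board: feel for the screw head with the plate, let the head pass right through the round hole, then slide the bracket down the board until the screw shank stands at the very top of the narrow slot, and let go of it there, flat against the board and straight. Press gently all the way (10 N is plenty, 40 N between bracket and board or screw is too much), and leave the other things on the bench where they are.

Things in the scene. Friction and masses are not known exactly. Their poses are not given: they have to be found in the camera images.
- bracket: Keyhole bracket, about 80 g: blue plastic plate 70 mm wide, 102 mm long, 5 mm thick, with a pale wooden arm standing square out of its front. In the cradle it already leans like the board: shift and turn it about the vertical, no tipping. Origin: centre of the round hole on the back face; x horizontal, z vertical while it leans 40 deg back. See bracket_hole.
- bracket_hole (a point): Centre of the round hole (18 mm across) on the plate's back face. Axes: x square out of the plate's front, y across, z up along the plate. Plate reaches from -60 to +42 mm along z. A slot 10 mm wide runs from the hole up along z, closed at its top.
- bracket_seat (a point): Point on the back face, 18 mm above the hole centre along the plate: the screw's axis is here when the shank touches the closed top end of the slot (fully home). Same axes.
- bracket_grip (a point): Grip point in the wooden arm, on the centre line: 33 mm out from the back face, 27 mm below the hole centre along the plate. Arm: 14 mm thick (y), 27 mm along the plate, from 5 to 61 mm out from the back face, the last 6 mm a brass cap. Flat upright sides: a tool pointing straight down, closing along y, TCP here, clears the plate. Grip firmly: it can tip in the jaws. Axes as bracket_hole.
- board: The fixed sloping plywood board, 170 mm wide, on a dark foot. Its face leans back 40 deg from upright and looks along board +x (away from the robot) and upward. Origin on the bench below the middle of the face; x horizontal, y across, z vertical.
- board_face (a point): Point on the face's centre line, 125 mm above the bench; axes x square out of the face, y across, z up the slope. The face reaches from -130 to +85 mm along z. The one screw stands square out of the face at y = 0 and anywhere from z = -15 to +15 mm: it differs every time and is not measured, find it by feel or sight.
- screw_zone (a point): Same axes, 11.7 mm out from board_face: the screw head's top. Rigid screw: shank 6.5 mm thick, brass head 15 mm across, underside 7.5 mm off the face. A parallel plate's back rests on the head here: with the hole above the screw, on solid plate near the arm; with the hole below it, on the slot's edges, where it tips easily. Where hole and head meet, the plate drops to the face.
- cradle: Fixed grey cradle, 110 mm wide, leaning 40 deg like the board and facing along its own x; a bottom lip 7 mm high carries the bracket's lower edge. Origin on the bench under it. The bracket lifts straight up out of it.
- wax_tin: yellow tin, 64 mm across, 45 mm high, a bystander; origin under its centre
- blank: wooden round blank lying down, 36 mm thick, 130 mm long, a bystander; origin on its underside as built
- bowl: dark wooden bowl, 110 mm across, 50 mm high, a bystander; origin under its centre
- gouge: screwdriver-shaped hand tool, 220 mm long, wooden handle, lying on the bench, a bystander
- spanner: spanner 160 mm long, a bystander
- oil: amber bottle, 56 mm across, 120 mm high, a bystander; origin under its centre
- faceplate: steel ring, 80 mm across, 14 mm high, a bystander; origin under its centre
There are look-alikes about, which are no part of the job. Of the things that look like the bracket, the larger one is meant.

How it is judged:
On the way, in this order (a step that is already met when the one before it is completed fails the run):
1. the bracket is lifted clear of its cradle (distance of bracket from where it was at the start of the episode above 0.05 m), for 0.1 s.
2. the screw head has passed through the round hole: hole around the screw, plate down near the board (x of screw_c0 in the frame of bracket_hole above 0.005 m and z of screw_c0 in the frame of bracket_hole between -0.006 and 0.01 m and y of screw_c0 in the frame of bracket_hole between -0.006 and 0.006 m), for 0.05 s.
At the end, for the whole second after the job is handed in: The bracket hangs on the screw, head in front of the plate, the shank within 2.5 mm of its place at the top of the slot, the plate's back within 4 mm of the board's face and parallel to it within 0.12 rad, straight along the board within 0.15 rad, released and at rest (z of screw_c0 in the frame of bracket_hole between 0.0155 and 0.021 m and y of screw_c0 in the frame of bracket_hole between -0.004 and 0.004 m and x of bracket_hole in the frame of board_face between -0.003 and 0.004 m and angle between the x axis of bracket_hole and the x axis of board_face, either way round below 0.12 rad and angle between the z axis of bracket_hole and the z axis of board_face, either way round below 0.15 rad and linear speed of bracket below 0.02 m/s and angular speed of bracket below 0.2 rad/s); the robot touches nothing.
It fails at once if bracket pressed against the board or its screw with more than 40 N (contact force between bracket and board above 40 N).
It fails at once if another thing on the bench is disturbed (moved over 25 mm) (distance of any of wax_tin, blank, bowl, gouge, spanner, oil, faceplate from where it was at the start of the episode above 0.025 m).
It also fails if it takes over 58 s, if anything falls off the work surface, if the arm or the gripper's body presses on something with over 40 N, if the wrist force passes 120 N, or if a joint passes its speed limit or range.

## Working session

There is one attempt and no reset: what is moved stays moved. The work goes in short steps, Python scripts to look and compute and a tool call to move; the robot and the scene stay as the last step left them, time stands still between calls to the robot, and variables do not carry over. Pictures are saved under pics/ and viewed, at most 10 in all, crops included, and the job is handed in when it is done.

```bash
mkdir -p pics
```

Create h.py:
```python
import numpy as np, cv2
from workcell import manip
from scipy.spatial.transform import Rotation as R
def shot(n,f=None):
    im=np.array(manip.camera(n))
    if f: cv2.imwrite('pics/'+f,im)
    return im
```

Run:
```python
from h import *
a=shot('scene','s1.png');b=shot('top','t1.png')
for c in('scene','top'):
    k=manip.calibration(c);print(c,{q:(np.round(v,4).tolist()) for q,v in k.items()})
    for t in('bracket','board','cradle'):
        for d in manip.outline_of(c,t):print(c,t,round(d['confidence'],2),d['bbox'])
k=manip.calibration('wrist');print({q:(np.round(v,4).tolist()) for q,v in k.items()})
o=manip.get_obs();print(o['position'],o['ee_rot'],o['clock'])
```

```text
scene {'fx': 435.0529, 'fy': 435.0529, 'cx': 318.6174, 'cy': 199.0431, 'world_from_camera': [[-0.4653, -0.4829, 0.7418, 1.4247], [0.8848, -0.2766, 0.375, 0.457], [0.0241, 0.8308, 0.556, 0.7441], [0.0, 0.0, 0.0, 1.0]]}
scene bracket 0.58 [341.9, 205.4, 357.5, 226.5]
scene bracket 0.57 [378.2, 205.3, 414.6, 250.7]
scene cradle 0.93 [370.0, 203.7, 416.0, 266.3]
top {'fx': 417.6966, 'fy': 417.6966, 'cx': 320.8071, 'cy': 200.6912, 'world_from_camera': [[-0.02, 0.9937, -0.1103, 0.4002], [-0.9998, -0.0201, 0.0004, 0.0108], [-0.0018, 0.1103, 0.9939, 1.2517], [0.0, 0.0, 0.0, 1.0]]}
top bracket 0.66 [228.0, 174.7, 255.2, 211.7]
top bracket 0.49 [283.3, 208.8, 307.4, 228.2]
top board 0.67 [349.6, 163.3, 438.1, 254.3]
top cradle 0.57 [223.9, 175.6, 269.8, 229.9]
{'fx': 306.1364, 'fy': 306.1364, 'cx': 320.1685, 'cy': 200.9453, 'tool_from_camera': [[-0.0001, 0.9557, 0.2943, 0.0739], [1.0, 0.0005, -0.0011, -0.0012], [-0.0012, 0.2943, -0.9557, -0.1242], [0.0, 0.0, 0.0, 1.0]]}
[ 0.17800631 -0.59909515  0.24991038] [ 9.89591785e-01  1.43903081e-01 -3.49947819e-06 -5.71135908e-05] 0.4
```

View pics/s1.png

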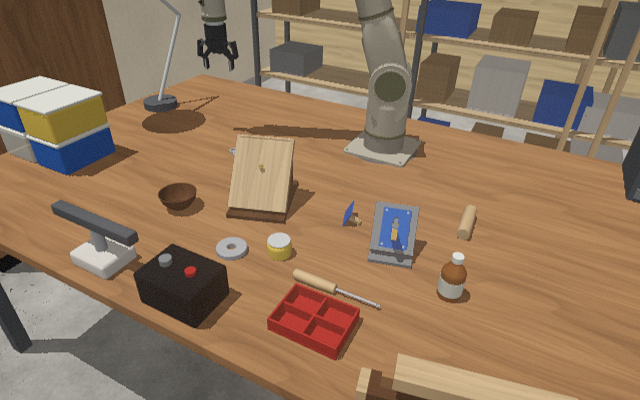

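View pics/t1.png

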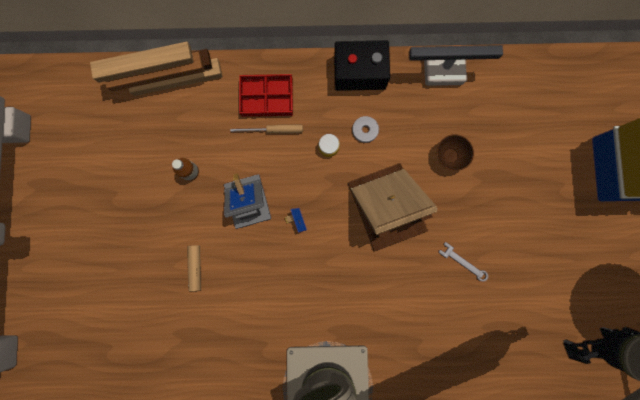

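The bracket look-alikes are the blue plate in the grey cradle (scene 395,228; top 242,198) and a smaller blue piece on the bench (scene 349,214; top 298,221). The one in the cradle is larger and fits the description. I'll confirm it in an enlarged crop.

Run:
```python
import cv2
a=cv2.imread('pics/s1.png')[125:275,220:430];cv2.imwrite('pics/s1c.png',cv2.resize(a,None,fx=3.8,fy=3.8,interpolation=cv2.INTER_CUBIC))
a=cv2.imread('pics/t1.png')[150:260,220:445];cv2.imwrite('pics/t1c.png',cv2.resize(a,None,fx=3.5,fy=3.5,interpolation=cv2.INTER_CUBIC))
```

```text
(no output)
```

View pics/s1c.png

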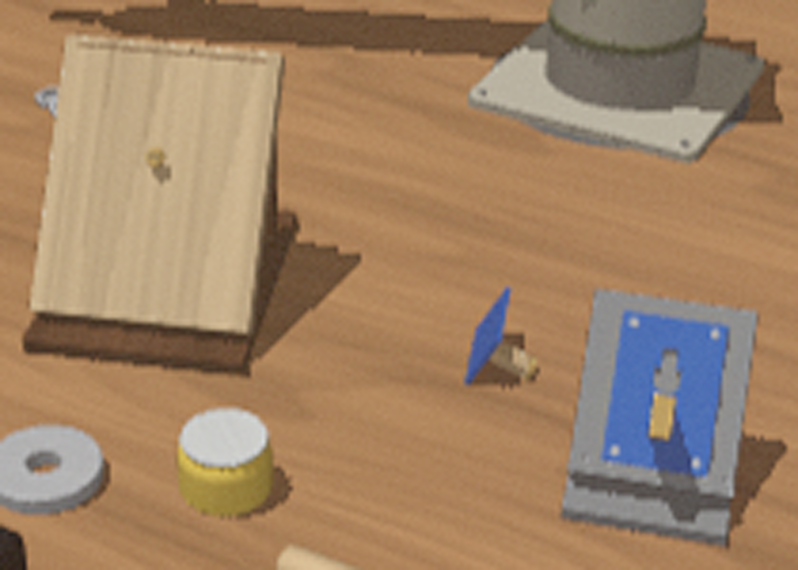

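View pics/t1c.png

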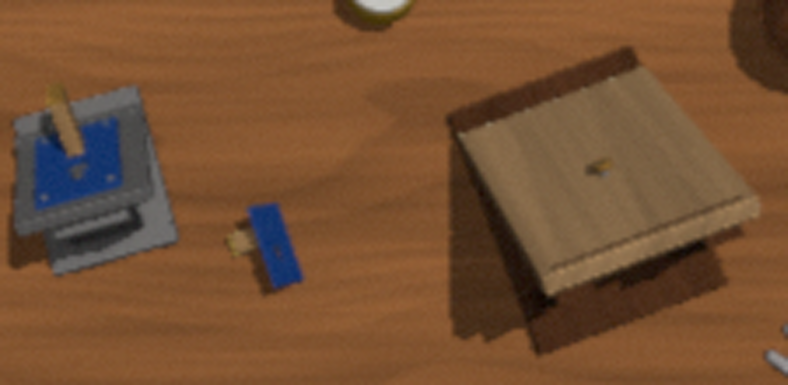

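The larger blue bracket sits in the cradle (scene crop 665,395) with its slot upward and its arm toward the camera. The small one is at scene crop (490,340). The screw shows at scene crop (155,157) and top crop (600,166). Next is a coarse model fit from the corners.

Add to h.py:
```python
from scipy.optimize import least_squares
def proj(P,k,W):
    c=(np.atleast_2d(P)-W[:3,3])@W[:3,:3]
    return np.c_[k['cx']+k['fx']*c[:,0]/-c[:,2], k['cy']-k['fy']*c[:,1]/-c[:,2]]
def lean(yaw): # columns x out,y across,z up slope
    c,s=np.cos(np.radians(40)),np.sin(np.radians(40))
    return R.from_euler('z',yaw).as_matrix()@np.array([[c,0,-s],[0,1,0],[s,0,c]])
```

Run:
```python
from h import *
K={n:manip.calibration(n) for n in('scene','top')}
W={n:np.array(K[n]['world_from_camera']) for n in K}
S=lambda p:(np.array(p)+.5)/3.8-.5+[220,125]
T=lambda p:(np.array(p)+.5)/3.5-.5+[220,150]
bs=S([[78,45],[280,64],[247,332],[33,310]]); bt=T([[545,275],[758,197],[640,68],[460,137]])
# order: seen from front: TL(y?)  -> viewer in front looking -x: left = -y
M=np.array([[0,-.085,.085],[0,.085,.085],[0,.085,-.13],[0,-.085,-.13]])
def board(p): return lambda q:np.array([p[0],p[1],.125])+q@lean(p[2]).T
# check which order top uses (seen from above, image up = +x => left=+y)
Mt=M*[1,-1,1]
def f(p): g=board(p);return np.r_[proj(g(M),K['scene'],W['scene'])-bs,proj(g(Mt),K['top'],W['top'])-bt].ravel()
for y0 in(.3,-.3):
    r=least_squares(f,[.45,-.15,y0]);print('board',r.x,r.cost,np.round(r.fun.reshape(-1,2),1).tolist())
B=r.x
sc=S([[156,156]]);st=T([[599,166]])
g=board(B)
def fs(q): P=g(np.array([[.0117,q[0],q[1]]]));return np.r_[proj(P,K['scene'],W['scene'])-sc,proj(P,K['top'],W['top'])-st].ravel()
r=least_squares(fs,[0,0]);print('screw',r.x,r.fun)
ps=S([[625,311],[729,320],[603,460],[707,474]]);pt=T([[35,208],[122,186]])
M=np.array([[5,-35,42],[5,35,42],[5,-35,-60],[5,35,-60]])/1e3
def fb(p):
    g=lambda q:p[:3]+q@lean(p[3]).T
    return np.r_[proj(g(M),K['scene'],W['scene'])-ps,proj(g(M[[1,0]]),K['top'],W['top'])-pt].ravel()
r=least_squares(fb,[.4,.2,.1,.2]);print('bracket',r.x,r.cost,np.round(r.fun.reshape(-1,2),1).tolist())
print('grip',r.x[:3]+lean(r.x[3])@[.033,0,-.027])
```

```text
board [ 0.5221507  -0.18494964  0.33456084] 17.526881134799133 [[-2.7, -3.0], [1.3, -2.9], [0.9, 0.5], [-0.8, 0.0], [-1.6, 0.9], [-0.3, 0.0], [1.0, -1.0], [-1.0, -1.1]]
board [ 0.5221507  -0.18494964  0.33456071] 17.52688113494313 [[-2.7, -3.0], [1.3, -2.9], [0.9, 0.5], [-0.8, 0.0], [-1.6, 0.9], [-0.3, 0.0], [1.0, -1.0], [-1.0, -1.1]]
screw [ 0.00104488 -0.00440471] [ 0.64828408 -0.23548906  0.31816945 -0.81489664]
bracket [0.53915723 0.23149794 0.07714767 0.26149846] 1.2120555294535058 [[0.0, -0.7], [0.2, 0.9], [-0.0, -0.5], [0.4, 0.3], [0.4, 0.3], [0.2, -0.5]]
grip [0.58034253 0.24252023 0.07767646]
```

Next I'll move above the board for a closer wrist look.

Units first: turns go in shares of 2 rad. So -0.045 rad / 2 = -0.0225.

{"api": "jog_arm", "payload": {"moves": [[[0, 0, -0.0225], [0.466, -0.298, -0.05], 1], [[0, 0, -0.0225], [0.466, -0.298, -0.05], 1], [[0, 0, -0.0225], [0.466, -0.298, -0.05], 1], [[0, 0, -0.0225], [0.466, -0.298, -0.05], 1], [[0, 0, -0.0225], [0.466, -0.298, -0.05], 1], [[0, 0, -0.0225], [0.466, -0.298, -0.05], 1], [[0, 0, -0.0225], [0.466, -0.298, -0.05], 1], [[0, 0, -0.0225], [0.466, -0.298, -0.05], 1], [[0, 0, -0.0225], [0.466, -0.298, -0.05], 1], [[0, 0, -0.0225], [0.466, -0.298, -0.05], 1], [[0, 0, -0.0225], [0.466, -0.298, -0.05], 1], [[0, 0, -0.0225], [0.466, -0.298, -0.05], 1]], "force": 40}}

```text
clock: 1.9
position: [0.5391, -0.1823, 0.2999]
ee_rot: [0.986, 0.165, -0.0, 0.0]
ft_force: [-0.1, 0.7, -0.6]
grip_width: 1.004
grasp_force: 0.0
```

Run:
```python
from h import *
o=manip.get_obs();np.save('w1.npy',np.r_[o['position'],o['ee_rot']])
shot('wrist','w1.png')
for d in manip.outline_of('wrist','board')[:1]:print(d['bbox'],d['confidence'])
```

```text
[226.2, 98.9, 410.7, 289.1] 0.67
```

View pics/w1.png

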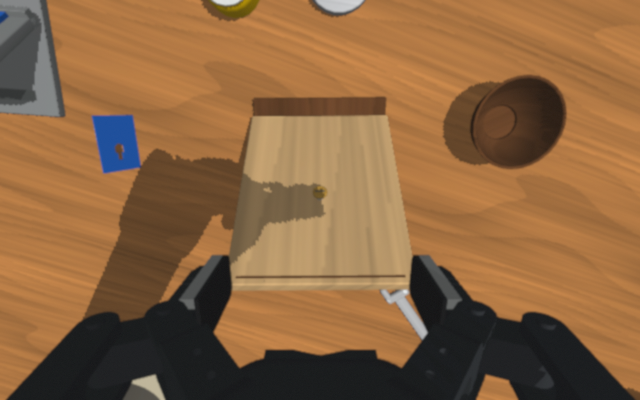

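The wrist view shows the board face with its bottom edge from (252,115) to (388,115), outer top corners at (231,289) and (411,288), and the screw head near (319,191). I'll refine these numerically.

Run:
```python
from h import *
im=cv2.imread('pics/w1.png').astype(float);g=cv2.GaussianBlur(im,(0,0),.8).sum(2)
def edge(prof,lo,sub=True):
    d=np.abs(np.diff(prof));i=int(d.argmax());
    if 0<i<len(d)-1: a,b,c=d[i-1:i+2];i=i+.5*(a-c)/(a-2*b+c)
    return lo+i+.5
def fit(v,u): 
    p=np.polyfit(v,u,1);
    for _ in range(3):
        r=np.abs(np.polyval(p,v)-u);k=r<=max(1.,np.median(r)*2);p=np.polyfit(v[k],u[k],1)
    return p,k.sum(),r[k].max()
v=np.arange(122,270.)
R_=np.array([edge(g[int(y),int(388+(y-115)*.132)-6:int(388+(y-115)*.132)+7],int(388+(y-115)*.132)-6) for y in v])
L_=np.array([edge(g[int(y),int(252-(y-115)*.121)-6:int(252-(y-115)*.121)+7],int(252-(y-115)*.121)-6) for y in v])
x=np.arange(258,383.)
B_=np.array([edge(g[109:122,int(c)],109) for c in x])
x2=np.arange(245,398.)
T1=np.array([edge(g[270:282,int(c)],270) for c in x2]);T2=np.array([edge(g[283:295,int(c)],283) for c in x2])
for n,a,b in(('L',v,L_),('R',v,R_),('B',x,B_),('T1',x2,T1),('T2',x2,T2)):
    p,k,r=fit(a,b);print(n,p,k,len(a),round(r,2));globals()['p'+n]=p
# screw colour
c=im[178:206,303:336];hsv=cv2.cvtColor(c.astype(np.uint8),cv2.COLOR_BGR2HSV);m=(hsv[...,1]>120)
print('\n'.join(''.join('#' if q else '.' for q in r) for r in m))
k=manip.calibration('wrist');P=np.load('w1.npy');Wt=np.eye(4);Wt[:3,:3]=R.from_quat(P[3:]).as_matrix();Wt[:3,3]=P[:3];W=Wt@np.array(k['tool_from_camera'])
# board fit: side lines and bottom line
def res(p,full=False):
    Rm=lean(p[2]);o=np.array([p[0],p[1],.125])
    P=lambda y,z:proj(o+Rm@[0,y,z],k,W)[0]
    e=[]
    for z in(-.12,-.05,0,.03): 
        a=P(.085,z);e.append(a[0]-np.polyval(pL,a[1])); a=P(-.085,z);e.append(a[0]-np.polyval(pR,a[1]))
    for y in(-.07,0,.07): a=P(y,-.13);e.append(a[1]-np.polyval(pB,a[0]))
    return np.array(e)
r=least_squares(res,[.522,-.185,.334]);print(r.x,np.round(r.fun,1))
o=np.r_[r.x[:2],.125];Rm=lean(r.x[2]);print('top edge',proj(o+Rm@[0,0,.085],k,W))
for z in(-.015,-.005,.005,.015):print(z,proj(o+Rm@[.0117,0,z],k,W))
```

```text
L [-1.68854666e-01  2.71750349e+02] 129 148 0.87
R [1.78359792e-01 3.66228382e+02] 138 148 0.83
B [-7.27283838e-03  1.17700421e+02] 125 125 0.36
T1 [-1.18708977e-02  2.79642093e+02] 153 153 2.28
T2 [-6.90667077e-03  2.87224854e+02] 105 153 0.3
.................................
.................................
.................................
.................................
.................................
.................................
.................................
...............###...............
.............########............
............##########...........
...........############..........
..........##############.........
..........##...#.....####........
..........##.........####........
..........###############........
..........###############........
..........##############.........
..........##############.........
...........############..........
............##########...........
.................................
.................................
.................................
.................................
.................................
.................................
.................................
.................................
[ 0.51927892 -0.18794979  0.33707813] [-0.5  0.4 -0.4  0.4 -0.4  0.5 -0.4  0.5  0.4  0.3  0.3]
top edge [[320.31580726 285.21832331]]
-0.015 [[319.76403013 184.55540266]]
-0.005 [[319.80690285 192.65532547]]
0.005 [[319.85131995 201.04702845]]
0.015 [[319.89736642 209.74656678]]
```

The board fits to under 0.5 px, and the screw lies at about z = −6 mm on the centre line. Next I'll look at the bracket the same way.

Converted, 0.07 rad / 2 = 0.035.

{"api": "jog_arm", "payload": {"moves": [[[0, 0, 0.035], [0.16, -0.39, 0.03], 1], [[0, 0, 0.035], [0.16, -0.39, 0.03], 1], [[0, 0, 0.035], [0.16, -0.39, 0.03], 1], [[0, 0, 0.035], [0.16, -0.39, 0.03], 1], [[0, 0, 0.035], [0.16, -0.39, 0.03], 1], [[0, 0, 0.035], [0.16, -0.39, 0.03], 1], [[0, 0, 0.035], [0.16, -0.39, 0.03], 1], [[0, 0, 0.035], [0.16, -0.39, 0.03], 1], [[0, 0, 0.035], [0.16, -0.39, 0.03], 1]]}}

```text
clock: 3.12
position: [0.5636, 0.239, 0.2698]
ee_rot: [0.991, 0.131, -0.0, 0.0]
ft_force: [0.3, 0.2, -0.4]
grip_width: 1.003
grasp_force: 0.0
```

Run:
```python
from h import *
o=manip.get_obs();np.save('w2.npy',np.r_[o['position'],o['ee_rot']])
a=shot('wrist','w2.png')
d=manip.outline_of('wrist','bracket')
for q in d:print(q['bbox'],q['confidence'])
b=np.array(d[0]['bbox']).astype(int);x=max(0,(b[0]+b[2])//2-90);y=max(0,(b[1]+b[3])//2-68);print(x,y)
cv2.imwrite('pics/w2c.png',cv2.resize(a[y:y+136,x:x+180],None,fx=4,fy=4,interpolation=cv2.INTER_CUBIC))
```

```text
[289.2, 133.0, 356.2, 239.0] 0.69
[393.8, 228.1, 428.3, 255.2] 0.55
232 118
```

View pics/w2c.png

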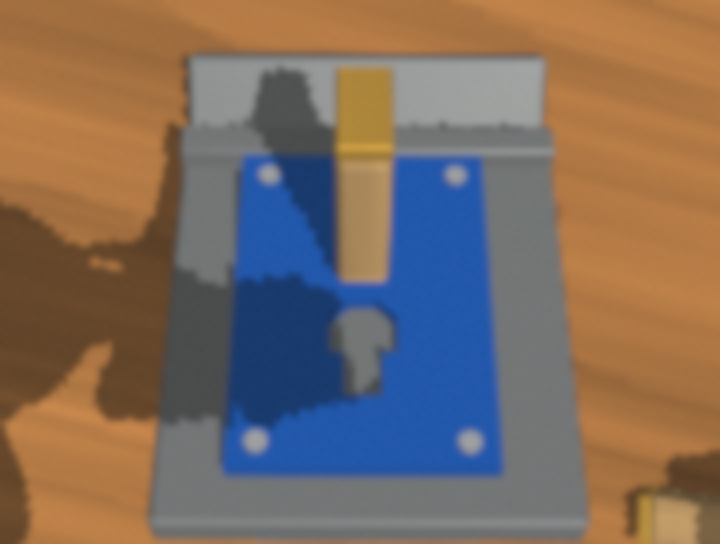

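The crop confirms the larger bracket in the cradle, hole at crop (362,328) and slot toward the lower side of the image. The plate corners are at (242,156), (480,156), (502,475) and (223,474), with the arm end at (335–393,68).

Run:
```python
from h import *
k=manip.calibration('wrist');P=np.load('w2.npy');Wt=np.eye(4);Wt[:3,:3]=R.from_quat(P[3:]).as_matrix();Wt[:3,3]=P[:3];W=Wt@np.array(k['tool_from_camera'])
px=(np.array([[242,156],[480,156],[502,475],[223,474],[338,282],[387,282],[335,68],[393,68]])+.5)/4-.5+[232,118]
M=np.array([[5,35,-60],[5,-35,-60],[5,-35,42],[5,35,42],[5,7,-13.5],[5,-7,-13.5],[61,7,-40.5],[61,-7,-40.5]])/1e3
f=lambda p:(proj(p[:3]+M@lean(p[3]).T,k,W)-px).ravel()
r=least_squares(f,[.54,.23,.077,.26]);print(r.x,np.round(r.fun.reshape(-1,2),1).tolist())
g=r.x[:3]+lean(r.x[3])@[.033,0,-.027];print('grip',g)
Rt=R.from_euler('z',r.x[3])*R.from_quat([1,0,0,0]);R0=R.from_quat(P[3:])
print('rotvec',(R0.inv()*Rt).as_rotvec(),'d',R0.inv().apply(g-P[:3]))
# cradle surface: nominal hole height
print('hole z if lower edge on lip?',r.x[2])
```

```text
[0.54014487 0.23109711 0.07903867 0.25923478] [[-0.0, 0.2], [0.3, 0.3], [0.5, -0.9], [-0.4, -0.8], [-0.4, 1.3], [0.2, 1.3], [0.1, -0.5], [-0.2, -0.4]]
grip [0.58135502 0.24202614 0.07956746]
rotvec [0.00076912 0.00024277 0.00333612] d [0.01796686 0.00150224 0.19026224]
hole z if lower edge on lip? 0.07903866926250344
```

Converted, 0.003 rad / 2 = 0.0015.

{"api": "jog_arm", "payload": {"moves": [[[0, 0, 0.0015], [0.018, 0.0015, 0.05], 0.5], [[0, 0, 0.0015], [0.018, 0.0015, 0.1], 0.5], [[0, 0, 0.0015], [0.018, 0.0015, 0.15], 0.5], [[0, 0, 0.0015], [0.018, 0.0015, 0.18], 0.5], [[0, 0, 0.0015], [0.018, 0.0015, 0.19], 0.5], [[0, 0, 0.0015], [0.018, 0.0015, 0.19], 0.5], [[0, 0, 0.0015], [0.018, 0.0015, 0.19], 0.0], [[0, 0, 0.0015], [0.018, 0.0015, 0.19], 0.0], [[0, 0, 0.0015], [0.018, 0.0015, 0.19], 0.0], [[0, 0, 0.0015], [0.018, 0.0015, 0.19], 0.0], [[0, 0, 0.0015], [0.018, 0.0015, 0.19], 0.0]], "force": 80}}

```text
clock: 4.6
position: [0.582, 0.2436, 0.0818]
ee_rot: [0.992, 0.13, 0.001, -0.0]
ft_force: [0.0, -1.8, 6.0]
grip_width: 0.149
grasp_force: 78.5
```

{"api": "jog_arm", "payload": {"moves": [[[0, 0, 0], [0, 0, 0], 0], [[0, 0, 0], [0, 0, 0], 0], [[0, 0, 0], [0, 0, 0], 0]], "force": 80}}

```text
clock: 4.97
position: [0.5819, 0.2437, 0.0817]
ee_rot: [0.992, 0.13, 0.001, -0.0]
ft_force: [-1.0, -1.5, 6.6]
grip_width: 0.151
grasp_force: 78.5
```

{"api": "jog_arm", "payload": {"moves": [[[0, 0, 0], [0, 0, -0.02], 0], [[0, 0, 0], [0, 0, -0.05], 0], [[0, 0, 0], [0, 0, -0.1], 0], [[0, 0, 0], [0, 0, -0.15], 0], [[0, 0, 0], [0, 0, -0.2], 0], [[0, 0, 0], [0, 0, -0.2], 0], [[0, 0, 0], [0, 0, -0.2], 0]], "force": 80}}

```text
clock: 5.85
position: [0.5807, 0.2433, 0.2803]
ee_rot: [0.991, 0.13, 0.0, 0.0]
ft_force: [0.7, -0.8, -0.7]
grip_width: 0.15
grasp_force: 77.9
```

Run:
```python
from h import *
o=manip.get_obs();np.save('w3.npy',np.r_[o['position'],o['ee_rot']])
print(o['position'],o['ee_rot'],o['ft_force'])
a=shot('wrist','w3.png')
cv2.imwrite('pics/w3c.png',cv2.resize(a[100:400,140:500],None,fx=2,fy=2,interpolation=cv2.INTER_CUBIC))
```

```text
[0.58071146 0.24334129 0.28026878] [9.91494605e-01 1.30147683e-01 1.13125996e-04 1.28321084e-04] [ 0.71845177 -0.7558734  -0.65674959]
```

View pics/w3c.png

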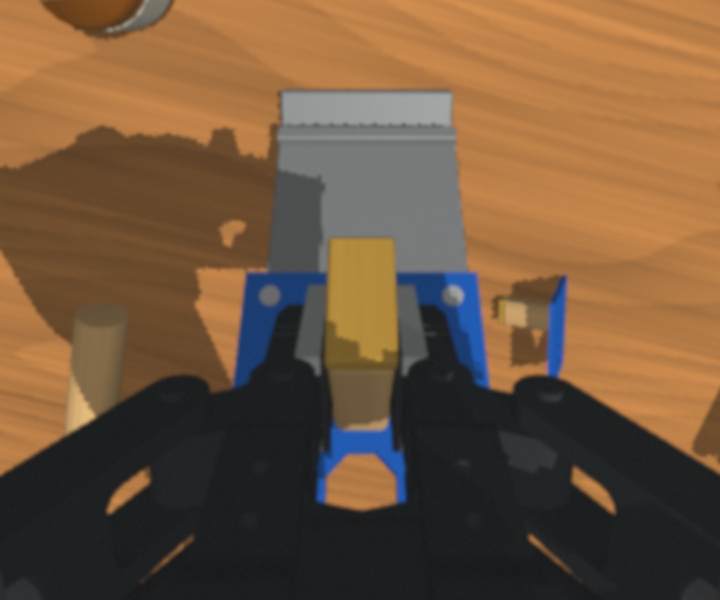

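The bracket is held squarely: plate bottom corners at crop (246,273) and (476,273), cap corners at (329,238), (396,238), (325,368) and (401,366). I'll fit its pose in the hand.

Run:
```python
from h import *
k=manip.calibration('wrist');P=np.load('w3.npy');C=np.array(k['tool_from_camera'])
px=(np.array([[246,273],[476,273],[329,238],[396,238],[325,368],[401,366],[332,430],[388,430]])+.5)/2-.5+[140,100]
M=np.array([[5,35,-60],[5,-35,-60],[61,7,-40.5],[61,-7,-40.5],[61,7,-13.5],[61,-7,-13.5],[5,7,-13.5],[5,-7,-13.5]])/1e3
N=R.from_quat([1,0,0,0]).as_matrix()@lean(0)   # nominal bracket axes in tool
def T(p): return R.from_rotvec(p[3:]).as_matrix()@N
gr=np.array([.033,0,-.027])
f=lambda p:np.r_[(proj(p[:3]+(M-gr)@T(p).T,k,C)-px).ravel(), p[3:]*np.array([20,20,20])]
r=least_squares(f,np.zeros(6));p=r.x
print('grip pt in tool',p[:3],'rot(tool axes)',p[3:]);print(np.round(r.fun[:16].reshape(-1,2),1).tolist())
```

```text
grip pt in tool [-0.00127052 -0.00081958  0.00434381] rot(tool axes) [0.00389765 0.01141695 0.00551729]
[[-0.3, -0.9], [-0.2, -0.6], [0.1, 0.4], [-0.0, 0.5], [0.1, -1.0], [-0.3, 0.1], [1.1, 0.7], [-0.4, 0.7]]
```

Add to h.py:
```python
B=np.array([.5193,-.1879,.337]); RB=lean(B[2]); OB=np.r_[B[:2],.125]
PG=np.array([-.0012,-.0008,.0032]); GR=np.array([.033,0,-.027])
RT=R.from_euler('z',B[2]+.0055)*R.from_quat([1,0,0,0])
def tcp(h): return OB+RB@(np.array(h)+GR)-RT.apply(PG)
def hole(pos,rot): return RB.T@(np.array(pos)+RT.apply(PG)-OB)-GR  # hole in board frame from TCP
```

Run:
```python
from h import *
o=manip.get_obs();Q=R.from_quat(o['ee_rot']);print('rv',(Q.inv()*RT).as_rotvec())
a=tcp([.10,0,.004]);b=tcp([.03,0,.004]);print(a,b,'d',Q.inv().apply(a-o['position']),'then',RT.inv().apply(b-a))
print('out',RT.inv().apply(RB[:,0]),'up',RT.inv().apply(RB[:,2]))
```

```text
rv [ 0.00038871  0.00127241 -0.08152136]
[ 0.63080453 -0.14967338  0.19607173] [ 0.58019767 -0.16740426  0.1510766 ] d [-0.05267611  0.39243364  0.08353121] then [-0.0536223  -0.00029493  0.04499513]
out [ 0.76603286  0.00421322 -0.64278761] up [-0.64277789 -0.00353531 -0.76604444]
```

Converted, -0.0815 rad / 2 = -0.0408.

{"api": "jog_arm", "payload": {"moves": [[[0, 0, -0.02], [-0.02, 0.06, 0], 0], [[0, 0, -0.04], [-0.03, 0.12, 0], 0], [[0, 0.0005, -0.0408], [-0.04, 0.18, 0], 0], [[0, 0.0005, -0.0408], [-0.05, 0.24, 0.02], 0], [[0, 0.0005, -0.0408], [-0.053, 0.3, 0.04], 0], [[0, 0.0005, -0.0408], [-0.053, 0.35, 0.06], 0], [[0, 0.0005, -0.0408], [-0.053, 0.392, 0.0835], 0], [[0, 0.0005, -0.0408], [-0.053, 0.392, 0.0835], 0], [[0, 0.0005, -0.0408], [-0.053, 0.392, 0.0835], 0], [[0, 0.0005, -0.0408], [-0.053, 0.392, 0.0835], 0]], "force": 100}}

```text
clock: 7.15
position: [0.631, -0.1472, 0.1971]
ee_rot: [0.985, 0.171, 0.001, -0.0]
ft_force: [-0.3, -0.0, -0.4]
grip_width: 0.148
grasp_force: 98.9
```

{"api": "jog_arm", "payload": {"moves": [[[0, 0, 0], [-0.018, 0, 0.015], 0], [[0, 0, 0], [-0.036, 0, 0.03], 0], [[0, 0, 0], [-0.054, 0, 0.045], 0], [[0, 0, 0], [-0.054, 0, 0.045], 0], [[0, 0, 0], [-0.054, 0, 0.045], 0]]}}

```text
clock: 7.78
position: [0.5811, -0.1662, 0.1526]
ee_rot: [0.985, 0.171, 0.001, 0.0]
ft_force: [0.3, 0.2, -0.9]
grip_width: 0.146
grasp_force: 98.9
```

Run:
```python
from h import *
o=manip.get_obs();print('hole',hole(o['position'],0),o['ft_force'],RB.T@o['ft_force'])
Q=R.from_quat(o['ee_rot']);print((Q.inv()*RT).as_rotvec())
```

```text
hole [0.03192704 0.00082099 0.00439515] [ 0.32087139  0.16794179 -0.86375352] [-0.28069509  0.05239673 -0.89201899]
[ 0.00085831 -0.00259939  0.00104695]
```

{"api": "jog_arm", "payload": {"moves": [[[0, 0, 0], [-0.006, 0.0008, 0.005], 0], [[0, 0, 0], [-0.012, 0.0008, 0.01], 0], [[0, 0, 0], [-0.0138, 0.0008, 0.0116], 0], [[0, 0, 0], [-0.0138, 0.0008, 0.0116], 0]], "only": "ft_"}}

```text
ft_force: [0.7, 0.9, -0.6]
```

Create st.py:
```python
from h import *
o=manip.get_obs();Q=R.from_quat(o['ee_rot']);print(o['clock'],'hole mm',np.round(hole(o['position'],0)*1e3,2),'F board',np.round(RB.T@o['ft_force'],1),'T',np.round(RB.T@o['torque'],2),'rot',np.round((Q.inv()*RT).as_rotvec(),4))
```

```bash
python3 st.py
```

```text
8.275 hole mm [12.4  -0.62  4.31] F board [ 0.3  0.6 -1.1] T [-0.02 -0.26  0.04] rot [ 0.0003 -0.0015 -0.0002]
```

{"api": "jog_arm", "payload": {"moves": [[[0, 0, 0], [-0.0008, 0, 0.0006], 0], [[0, 0, 0], [-0.0015, 0, 0.0013], 0], [[0, 0, 0], [-0.0015, 0, 0.0013], 0]], "only": "ft_"}}

```text
ft_force: [5.0, 2.1, 6.2]
```

```bash
python3 st.py
```

```text
8.65 hole mm [12.19 -0.59  4.22] F board [8.1 0.3 1.3] T [ 0.06 -0.9  -0.1 ] rot [ 0.0013 -0.0041  0.0005]
```

{"api": "jog_arm", "payload": {"moves": [[[0, 0, 0], [0.0006, -0.0003, 0.0008], 0], [[0, 0, 0], [0.0013, -0.0006, 0.0015], 0], [[0, 0, 0], [0.0019, -0.0006, 0.0023], 0], [[0, 0, 0], [0.0026, -0.0006, 0.0031], 0], [[0, 0, 0], [0.0032, -0.0006, 0.0038], 0], [[0, 0, 0], [0.0039, -0.0006, 0.0046], 0], [[0, 0, 0], [0.0039, -0.0006, 0.0046], 0]], "only": "ft_"}}

```text
ft_force: [5.9, 0.6, 2.8]
```

```bash
python3 st.py
```

```text
9.525 hole mm [11.65 -0.16 -1.95] F board [ 6.3 -1.4 -1.6] T [-0.15 -1.21  0.08] rot [ 0.0012 -0.0035  0.0003]
```

{"api": "jog_arm", "payload": {"moves": [[[0, 0, 0], [0.0006, 0, 0.0008], 0], [[0, 0, 0], [0.0013, 0, 0.0015], 0], [[0, 0, 0], [0.0013, 0, 0.0015], 0]], "only": "ft_"}}

```text
ft_force: [1.1, 0.9, -1.6]
```

```bash
python3 st.py
```

```text
9.9 hole mm [ 9.14  0.24 -3.89] F board [-0.   0.5 -2.1] T [ 0.09 -0.36 -0.05] rot [-0.0008  0.0008 -0.0004]
```

{"api": "jog_arm", "payload": {"moves": [[[0, 0, 0], [0.0006, 0, 0.0008], 0], [[0, 0, 0], [0.0006, 0, 0.0008], 0]], "only": "ft_"}}

```text
ft_force: [-0.1, -0.3, -0.1]
```

```bash
python3 st.py
```

```text
10.15 hole mm [ 9.54 -0.04 -4.71] F board [-0.2 -0.3  0. ] T [-0.    0.   -0.08] rot [-0.0002  0.0002 -0.0005]
```

The plate dropped over the head at z ≈ −4 to −5 mm. I'll press it on down to the face.

{"api": "jog_arm", "payload": {"moves": [[[0, 0, 0], [-0.0008, 0, 0.0006], 0], [[0, 0, 0], [-0.0015, 0, 0.0013], 0], [[0, 0, 0], [-0.0023, 0, 0.0019], 0], [[0, 0, 0], [-0.0031, 0, 0.0026], 0], [[0, 0, 0], [-0.0031, 0, 0.0026], 0]], "only": "ft_"}}

```text
ft_force: [0.9, 0.1, -0.7]
```

```bash
python3 st.py
```

```text
10.775 hole mm [ 6.06 -0.02 -4.73] F board [ 0.2 -0.2 -1.1] T [-0.03 -0.02  0.05] rot [ 0.0001 -0.0009 -0.0003]
```

{"api": "jog_arm", "payload": {"moves": [[[0, 0, 0], [-0.0008, 0, 0.0006], 0], [[0, 0, 0], [-0.0015, 0, 0.0013], 0], [[0, 0, 0], [-0.0023, 0, 0.0019], 0], [[0, 0, 0], [-0.0023, 0, 0.0019], 0]], "only": "ft_"}}

```text
ft_force: [0.1, 0.5, 0.3]
```

```bash
python3 st.py
```

```text
11.275 hole mm [ 3.05  0.01 -4.72] F board [0.4 0.4 0. ] T [-0.02 -0.   -0.03] rot [ 0.0001 -0.0008 -0.0002]
```

Free so far; another 3 mm to touch the board lightly.

{"api": "jog_arm", "payload": {"moves": [[[0, 0, 0], [-0.0008, 0, 0.0006], 0], [[0, 0, 0], [-0.0015, 0, 0.0013], 0], [[0, 0, 0], [-0.0023, 0, 0.0019], 0], [[0, 0, 0], [-0.0023, 0, 0.0019], 0]], "only": "ft_"}}

```text
ft_force: [2.8, 0.8, 1.5]
```

```bash
python3 st.py
```

```text
11.775 hole mm [ 0.94 -0.01 -4.76] F board [ 3.2 -0.1 -0.7] T [ 0.11 -0.47 -0.13] rot [ 0.0006 -0.0023 -0.    ]
```

{"api": "jog_arm", "payload": {"moves": [[[0, 0, 0], [0.0013, 0, 0.0015], 0], [[0, 0, 0], [0.0026, 0, 0.0031], 0], [[0, 0, 0], [0.0039, 0, 0.0046], 0], [[0, 0, 0], [0.0051, 0, 0.0061], 0], [[0, 0, 0], [0.0064, 0, 0.0077], 0], [[0, 0, 0], [0.0077, 0, 0.0092], 0], [[0, 0, 0], [0.009, 0, 0.0107], 0], [[0, 0, 0], [0.0103, 0, 0.0123], 0], [[0, 0, 0], [0.0103, 0, 0.0123], 0]], "only": "ft_"}}

```text
ft_force: [4.7, 0.1, 2.4]
```

```bash
python3 st.py
```

```text
12.9 hole mm [  0.94  -0.11 -21.1 ] F board [ 5.  -1.4 -1.1] T [-0.18 -1.08  0.1 ] rot [ 0.0007 -0.0025 -0.0001]
```

{"api": "jog_arm", "payload": {"moves": [[[0, 0, 0], [0.0006, 0, 0.0008], 0], [[0, 0, 0], [0.0013, 0, 0.0015], 0], [[0, 0, 0], [0.0013, 0, 0.0015], 0]], "only": "ft_"}}

```text
ft_force: [4.4, 0.2, 5.7]
```

```bash
python3 st.py
```

```text
13.275 hole mm [  0.93  -0.09 -22.82] F board [ 6.9 -1.2  1.6] T [-0.12 -0.76 -0.01] rot [ 0.0007 -0.0021 -0.0001]
```

{"api": "jog_arm", "payload": {"moves": [[[0, 0, 0], [0.0006, 0, 0.0008], 0], [[0, 0, 0], [0.0006, 0, 0.0008], 0]], "only": "ft_"}}

```text
ft_force: [4.8, 0.0, 5.1]
```

```bash
python3 st.py
```

```text
13.525 hole mm [  0.95  -0.11 -23.79] F board [ 6.8 -1.6  1. ] T [-0.1  -0.77 -0.08] rot [ 0.0007 -0.0023 -0.0002]
```

{"api": "jog_arm", "payload": {"moves": [[[0, 0, 0], [0.0006, 0, 0.0008], 0], [[0, 0, 0], [0.0006, 0, 0.0008], 0]], "only": "ft_"}}

```text
ft_force: [0.7, 1.0, 10.4]
```

```bash
python3 st.py
```

```text
13.775 hole mm [  0.89  -0.19 -24.26] F board [7.4 0.7 7.3] T [ 0.1  -0.11 -0.31] rot [ 0.0009 -0.0015 -0.0004]
```

{"api": "jog_arm", "payload": {"moves": [[[0, 0, 0], [0.0006, 0, 0.0005], 0], [[0, 0, 0], [0.0006, 0, 0.0005], 0]], "only": "ft_"}}

```text
ft_force: [-3.8, 0.4, 16.2]
```

```bash
python3 st.py
```

Run:
```python
from h import *
o=manip.get_obs();np.save('w4.npy',np.r_[o['position'],o['ee_rot']]);a=shot('wrist','w4.png')
cv2.imwrite('pics/w4c.png',cv2.resize(a[100:400,140:500],None,fx=2,fy=2,interpolation=cv2.INTER_CUBIC))
```

```text
14.025 hole mm [  0.93  -0.26 -24.47] F board [ 7.8  1.7 14.6] T [ 0.27  0.72 -0.43] rot [ 0.001  -0.0006 -0.0007]
```

View pics/w4c.png

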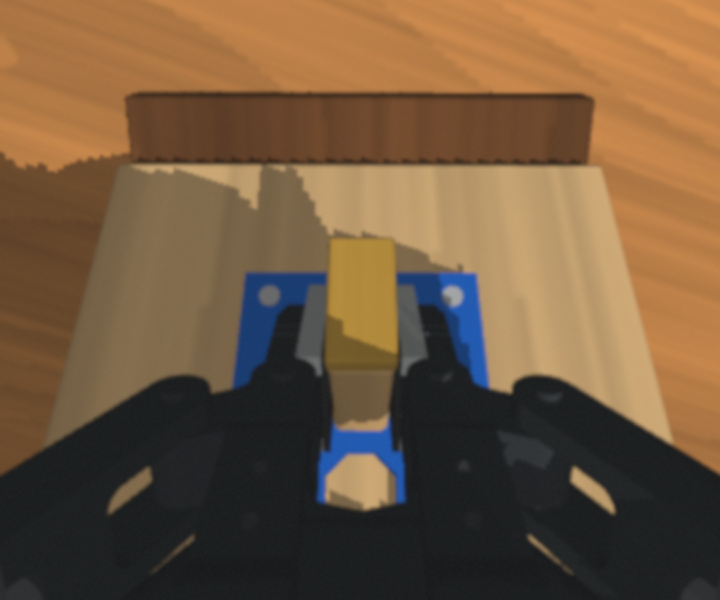

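The hole (crop 360,485) shows only board behind it, so the screw is up in the slot. The force rise shows it is fully home and straight. I'll relax the load, then release.

{"api": "jog_arm", "payload": {"moves": [[[0, 0, 0], [0, 0, -0.0007], 0], [[0, 0, 0], [0, 0, -0.0013], 0], [[0, 0, 0], [0, 0, -0.0013], 0]], "force": 40}}

```text
clock: 14.45
position: [0.5763, -0.169, 0.1108]
ee_rot: [0.985, 0.17, 0.0, 0.0]
ft_force: [-1.0, -0.6, 6.1]
grip_width: 0.148
grasp_force: 100.0
```

```bash
python3 st.py
```

```text
14.45 hole mm [  0.9   -0.18 -24.18] F board [ 3.1 -0.3  5.4] T [-0.08 -0.01 -0.12] rot [ 0.0003 -0.0003 -0.0006]
```

{"api": "jog_arm", "payload": {"moves": [[[0, 0, 0], [0, 0, 0], 0.2], [[0, 0, 0], [0, 0, 0], 0.3], [[0, 0, 0], [0, 0, 0], 0.5], [[0, 0, 0], [0, 0, 0], 0.5], [[0, 0, 0], [0, 0, 0], 0.5], [[0, 0, 0], [0, 0, 0], 0.5]]}}

```text
clock: 15.2
position: [0.5766, -0.1686, 0.1107]
ee_rot: [0.985, 0.17, 0.0, -0.0]
ft_force: [0.1, 0.3, -0.2]
grip_width: 0.498
grasp_force: 0.0
```

```bash
python3 st.py
```

```text
15.2 hole mm [  1.09   0.07 -24.52] F board [-0.   0.3 -0.3] T [-0.01 -0.05 -0.  ] rot [ 0.0001 -0.001  -0.0002]
```

Released cleanly. Now I'll rise straight up and check.

{"api": "jog_arm", "payload": {"moves": [[[0, 0, 0], [0, 0, -0.03], 0.5], [[0, 0, 0], [0, 0, -0.06], 0.5], [[0, 0, 0], [0, 0, -0.12], 0.5], [[0, 0, 0], [0, 0, -0.18], 0.5], [[0, 0, 0], [0, 0, -0.19], 0.5], [[0, 0, 0], [0, 0, -0.19], 0.5], [[0, 0, 0], [0, 0, -0.19], 0.5]], "only": "ft_|pos"}}

```text
position: [0.5758, -0.1686, 0.2988]
ft_force: [-0.4, -0.4, 0.6]
```

Run:
```python
from h import *
o=manip.get_obs();np.save('w5.npy',np.r_[o['position'],o['ee_rot']]);a=shot('wrist','w5.png')
cv2.imwrite('pics/w5c.png',cv2.resize(a[100:300,200:440],None,fx=3,fy=3,interpolation=cv2.INTER_CUBIC))
```

```text
(no output)
```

View pics/w5c.png

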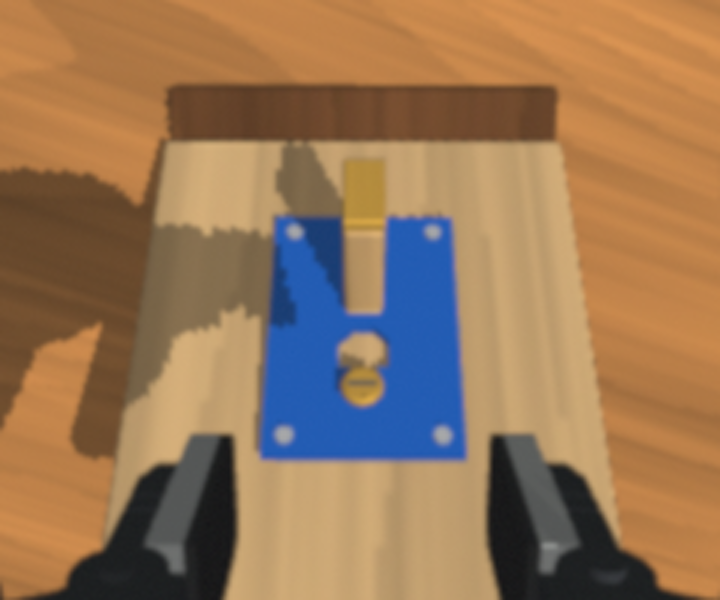

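The bracket hangs straight and flat, with the screw head (crop 362,385) in front of the plate at the slot top, above the empty hole (362,350). The gripper is clear, so I'm handing in.

```bash
python3 -c "
from workcell import manip
print(manip.hand_in())"
```

```text
the job is handed in; nothing more can be done
None
```

The bracket hangs on the screw, flat and straight against the board with the shank at the top of the slot; the gripper is clear, and I handed the job in at about 16 s, with no verdict shown and a brief peak of about 16 N (above the suggested 10 N, below the 40 N limit) when I checked it was fully home.

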